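# Empty the bead shaker into its catch pan

## Robot

A 6-joint arm with a two-finger parallel gripper is mounted at the origin on the work surface; the furniture and walls round the work are solid. World frame = base frame: x ahead of the robot, y to its left, z up, the work surface at z = 0. Lengths are in m, angles in degrees, forces in N, time in s.
With the tool pointing down it reaches from about 0.25 to 0.725 m from the base axis. Payload 9.7 kg.
Tool frame: the origin (TCP) lies between the finger pads; the fingertips stand 25 mm ahead of it and the grasp point (between the pads) lies 6 mm ahead of it; z points along the fingers, y is the line along which they close (so a half turn about z gives the same grasp; the last joint's range is limited). The gripper opens to 85 mm and grips with 20 to 120 N. Pads are 22 mm wide; open, the fingers measure 114 mm over their backs; the gripper's body (76 mm by 85 mm) begins 54 mm behind the grasp point. The pads swing forward as they close: fully open they stand 13 mm farther back than shut.
Start: joints at [71.792, 4.979, 10.078, 95.1, 0, 90], TCP at [0.172, 0.522, 0.256] pointing down, gripper open.
Joint ranges: [-179.16, 179.16], [-48.56, 103.87], [-65.8, 70.77], [-126.05, 130.52], [-82.76, 87.17], [-180, 180]. Speed limits (degrees/s): [127.2, 127.2, 147.25, 180, 180, 180].

## Interface

Orientations are given as [roll, pitch, yaw] about the fixed x, y, z axes, in that order (R = Rz(yaw) Ry(pitch) Rx(roll)).
In Python, from workcell import bot, optics, probe_bus gives the robot as it stands (bot), with the cameras (optics) and the readings (probe_bus).
- The arm moves only by the shell command python3 drive.py 'ROWS' [FORCE]. ROWS is one flat JSON list of numbers that holds 1 to 5 rows one after another, with no inner brackets; each row has 5 numbers: dx, dy, dz in m, then a turn about the tool's z in degrees, then the finger opening in m; each row is the pose to reach, as a shift and turn from the pose commanded when the command began, along the tool's axes at that moment; what a row does not reach only later rows make up. A row lasts 1/12 s, in which the tool goes at most 0.0417 m and 7.16 degrees, less where a joint would pass 70% of its speed; a pose out of reach is approached as far as the arm can. The fingers move at their own pace and stop on an object; FORCE is the grip in N (left out, the last holds). Time passes only in rows, so rows that do not move let the fingers close. It prints the time, the measured TCP pose, the force, the opening and the grip force at its end. Input that does not fit is refused with a message, and nothing moves.
- probe_bus.get_obs(): the state, without advancing time (a new reading comes with each control period).
- optics.camera(name): name is "scene" or "top" or "wrist"; returns the picture (420x560x3 uint8, blue, green, red); there is no depth.
- optics.camera_info(name): a dict with "mtx" (3x3 intrinsics, pixels), "k1" (the pictures are not rectified: a ray, as slopes to the right and down, at radius r is drawn at 1 + k1 r^2 times it, then the intrinsics apply), "extrinsics" (4x4, takes a point from camera to world coordinates). Camera axes: x right, y down, z forward; pixel columns grow to the right and rows downward; lengths in m; the calibration is good to about 2 mm. A picture is of the moment at which its call begins: read the wrist's pose just before it. camera_info takes no time and is no camera call; for the wrist camera it gives the pose at the moment of the call.
- bot.job_done(): hands the job in; it is judged then, once.
The state is a dict: "time": time; "q": joint angles; "qd": joint speeds; "joint_efforts": joint torques, N m; "ee_pos": TCP position; "tcp_rot": TCP orientation; "wrist_force": force on the tool from outside, world axes, zero at the start; "torque": the same for the moment, N m; "opening": finger opening in m; "grasp_force": force on a finger pad.
Only numpy, scipy, OpenCV 4.12 (cv2) and the standard library are available. Lean on these libraries where they do the work, as an engineer would, in place of code of your own. Each camera call takes 0.05 s, during which the arm holds its last target. There are 200 camera calls.

## Task

Small wooden cord beads are left in the shaker that hangs in the pouring stand. Twist its perforated cap anticlockwise, lift it off and stand it on the bare table with its holes up; then swing the shaker right over with its crank so that all four beads fall into the pan, and leave it tipped over. Leave the cup, the stopper, the label stack and the glue bottle where they are.

Things in the scene. Friction and masses are not known exactly. Their poses are not given: they have to be found in the camera images.
- stand: Fixed bench stand: dark steel base plate 250x124x6 mm and two posts (24x8 mm, 120 mm high, 38 mm left and right of the origin) that carry the shaker. Origin: on the table, below the middle of the shaker; -x is the front with the open catch pan, +y its left, z up. The crank is on its right (-y) side.
- bare_spot (a point): A spot on the bare table to the left of the stand, 140 mm from the stand's origin along its +y and 15 mm along its +x; axes as the stand's. The table is clear 70 mm to either side of it along y and 60 mm before and behind: a good place for the cap.
- pan (a point): Middle of the floor of the aluminium catch pan that is fixed on the stand, axes as the stand's, 103 mm before the stand's origin and 6 mm above the table. Inside it measures 174 mm (x) by 116 mm (y); its walls are 40 mm high.
- shaker (a joint): Tilt of the shaker, rad: 0 upright (a stop; it cannot lean back), growing as it tips forward over the pan, 2.05 at the other stop. The beads roll out beyond about 1.6. It is stiff (about 3 N at the crank pin) and stays where it is left.
- trunnion (a point): Middle of the shaker on its tilting axis, 112 mm above the stand's origin; the axis runs along the stand's y. The shaker is a clear round tube, 40 mm outside, 34 mm inside, its floor 50 mm below this point and its rim 45 mm above it when upright.
- crank_pin (a point): Middle of the crank pin, a steel bar 12 mm thick, 60 mm long, along the stand's y, 98 mm right of the trunnion point. An arm 28 mm inward of it joins it to the tilting axis, 90 mm away. At tilt t it is 40 degrees + t round from the stand's +x: it starts behind the axis and goes up, over and forward to -x. Pinch it lightly from above: it turns in the fingers; an 18 mm button closes its outer end.
- cap: Round aluminium cap of the shaker, 60 mm wide, 22 mm high, 50 g, small holes in its flat top. Origin: centre of its underside, z up. On the shaker its top is 50 mm above the trunnion point. Inner tabs sit under lugs of the neck. Turn it anticlockwise (seen from above) 45 to 70 degrees, 55 is best (stop beyond 72 to 82), without lifting; then it lifts straight off. No pushing down.
- bead0: Round wooden bead, 13 mm in diameter, 10 g; origin at its centre. At the start on the floor of the shaker.
- bead1: Round wooden bead, 13 mm in diameter, 10 g; origin at its centre. At the start on the floor of the shaker.
- bead2: Round wooden bead, 13 mm in diameter, 10 g; origin at its centre. At the start on the floor of the shaker.
- bead3: Round wooden bead, 13 mm in diameter, 10 g; origin at its centre. At the start on the floor of the shaker.
- tasting_cup: Bystander: small porcelain cup, 48 mm wide, 35 mm high, on the table to the right of the pan; origin under its centre.
- stopper: Bystander: cork stopper with a round wooden head, 40 mm wide, 36 mm high, on the table behind the stand; origin under its centre.
- labels: Bystander: banded stack of paper labels, 43x60x17 mm, on the table to the left of the pan; origin under its centre.
- glue: Bystander: white squeeze bottle, 47 mm wide, 130 mm high, well to the right of the stand; origin under its centre.

How it is judged:
By the outcome, as a careful person would: the job done as asked, in the order asked, and still so for the second after the job is handed in, with the robot touching nothing.
It also fails if it takes over 56 s, if anything falls off the work surface, if the arm or the gripper's body presses on something with over 40 N, if the wrist force passes 120 N, or if a joint passes its speed limit or range.

## Working session

There is one attempt and no reset: what is moved stays moved. The work goes in short steps, Python scripts to look and compute and a shell command to move; the robot and the scene stay as the last step left them, time stands still between calls to the robot, and variables do not carry over. Pictures are saved under pics/ and viewed, at most 10 in all, crops included, and the job is handed in when it is done.

```bash
ls; mkdir -p pics; python3 - <<'E'
from workcell import bot, optics, probe_bus
import cv2,numpy as np
np.set_printoptions(precision=4,suppress=True)
for n in ("scene","top"):
    cv2.imwrite(f"pics/{n}0.png",optics.camera(n)); i=optics.camera_info(n); print(n,i["mtx"],i["k1"],i["extrinsics"])
o=probe_bus.get_obs();print(o)
E
```

```text
drive.py
pics
workcell.py
scene [[405.5523   0.     275.0848]
 [  0.     405.5523 207.8633]
 [  0.       0.       1.    ]] 0.013983527241969301 [[ 0.802  -0.2604  0.5376 -0.037 ]
 [-0.5973 -0.3329  0.7297 -0.8181]
 [-0.011  -0.9063 -0.4225  0.5775]
 [ 0.      0.      0.      1.    ]]
top [[379.0943   0.     279.47  ]
 [  0.     379.0943 210.1588]
 [  0.       0.       1.    ]] 0.026525976697718872 [[ 0.0063 -0.9811  0.1934  0.346 ]
 [-0.9999 -0.0092 -0.014  -0.0527]
 [ 0.0155 -0.1933 -0.981   1.1044]
 [ 0.      0.      0.      1.    ]]
{'time': 0.1, 'q': array([71.7915,  5.0087, 10.0387, 95.0992, -0.0019, 90.001 ]), 'qd': array([-0.0022, -0.027 ,  0.0605,  0.013 , -0.0515, -0.0631]), 'joint_efforts': array([  0.0007, -52.1566,  46.5651,   0.0161,   0.    ,  -0.    ]), 'ee_pos': array([0.1718, 0.5223, 0.2556]), 'tcp_rot': array([-179.9308,    0.0019,  161.7905]), 'wrist_force': array([0.017 , 0.0481, 0.9058]), 'torque': array([-0.0459, -0.013 , -0.0507]), 'grasp_force': 0.0, 'opening': 0.08546988085642666}
```

View pics/scene0.png

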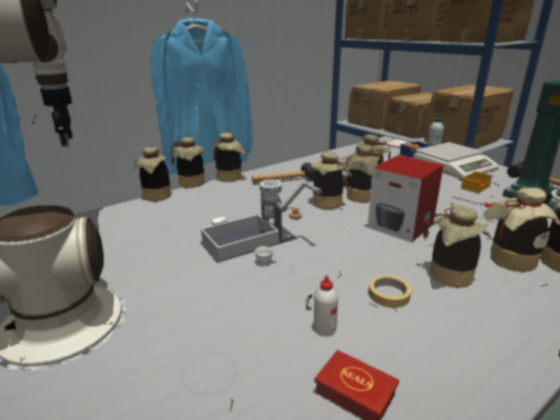

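View pics/top0.png

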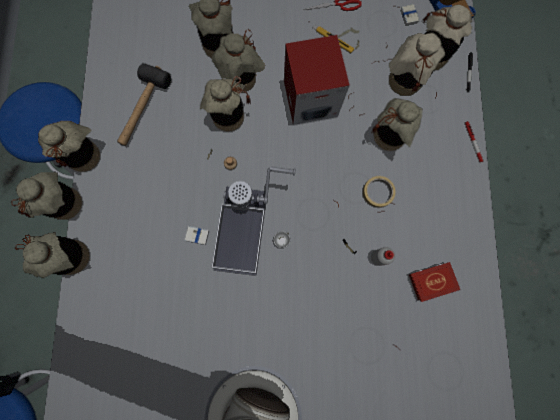

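The scene view shows the pan around (240,235) and the cap at (270,187). The top view shows the cap at (239,192), the crank pin from (268,169) to (294,172), the pan corners at (221,205), (266,208), (256,274) and (213,270), the cup at (282,240), the stopper at (230,162) and the labels at (197,235).

```bash
cat > h.py <<'E'
from workcell import bot, optics, probe_bus
import cv2,numpy as np
np.set_printoptions(precision=4,suppress=True)
def ray(i,p):
    x,y=(np.array(p,float)-i["mtx"][:2,2])/i["mtx"][0,0]
    rd=np.hypot(x,y); r=rd
    for _ in range(20): r=rd/(1+i["k1"]*r*r)
    s=r/rd if rd else 1
    E=np.array(i["extrinsics"]); d=E[:3,:3]@[x*s,y*s,1]; return E[:3,3],d/np.linalg.norm(d)
def plane(i,p,z):
    o,d=ray(i,p); return o+d*(z-o[2])/d[2]
def cross(rs):
    A=sum(np.eye(3)-np.outer(d,d) for o,d in rs); b=sum((np.eye(3)-np.outer(d,d))@o for o,d in rs)
    X=np.linalg.solve(A,b); return X,[np.linalg.norm(np.cross(X-o,d)) for o,d in rs]
def project(i,X):
    E=np.array(i["extrinsics"]); c=E[:3,:3].T@(np.array(X)-E[:3,3]); u=c[:2]/c[2]
    return i["mtx"][:2,:2]@(u*(1+i["k1"]*(u@u)))+i["mtx"][:2,2]
def dtool(X,yaw=None):
    "shift from present TCP to world X along the tool axes"
    from scipy.spatial.transform import Rotation as R
    o=probe_bus.get_obs(); return R.from_euler("xyz",o["tcp_rot"],degrees=True).as_matrix().T@(np.array(X)-o["ee_pos"])
E
python3 - <<'E'
from h import *
t=optics.camera_info("top");s=optics.camera_info("scene")
print("cap", cross([ray(t,(239,192)),ray(s,(270,185))]), plane(t,(239,192),.162))
P=[plane(t,p,.046) for p in((221,205),(266,208),(256,274),(213,270))];print("pan",np.array(P))
print("pin",plane(t,(269,169),.17),plane(t,(294,172),.17))
for n,p in dict(cup=(282,240),stop=(230,162),lab=(197,235),glue=(386,257)).items(): print(n,plane(t,p,.03))
a=cv2.resize(cv2.imread("pics/top0.png")[150:290,180:310],None,fx=3,fy=3,interpolation=2)
b=cv2.resize(cv2.imread("pics/scene0.png")[165:270,190:330],None,fx=2.9,fy=4,interpolation=2)
cv2.imwrite("pics/crop0.png",np.hstack([a,cv2.resize(b,(406,420))]))
w=optics.camera_info("wrist");E=np.array(w["extrinsics"]);print(E,w["mtx"][0])
E
```

```text
cap (array([0.5786, 0.0385, 0.1567]), [np.float64(0.0009729586012205171), np.float64(0.0009729586012206256)]) [0.5781 0.0375 0.162 ]
pan [[ 0.5681  0.0987  0.046 ]
 [ 0.5606 -0.0294  0.046 ]
 [ 0.3752 -0.0044  0.046 ]
 [ 0.3854  0.1139  0.046 ]]
pin [ 0.6376 -0.0385  0.17  ] [ 0.6303 -0.1027  0.17  ]
cup [ 0.4714 -0.0758  0.03  ]
stop [0.7015 0.079  0.03  ]
lab [0.4838 0.1656 0.03  ]
glue [ 0.4258 -0.3699  0.03  ]
[[ 0.3125  0.9019  0.2983  0.0951]
 [ 0.9499 -0.296  -0.1001  0.5484]
 [-0.0019  0.3147 -0.9492  0.3741]
 [ 0.      0.      0.      1.    ]] [354.5679   0.     275.243 ]
```

View pics/crop0.png

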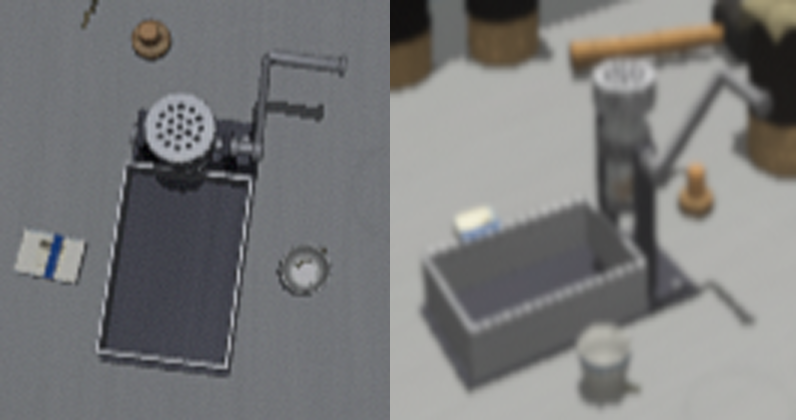

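Cap centre is at about (0.578, 0.038), with its top near 0.16, and the stand yaw is about -6.7°. I'll move above it for wrist views.

```bash

python3 drive.py '[0, 0, -0.04, 0, 0.085, -0.04, -0.02, -0.04, 0, 0.085, -0.07, -0.045, -0.04, 0, 0.085, -0.10, -0.065, -0.04, 0, 0.085, -0.137, -0.083, -0.04, 0, 0.085]'
python3 drive.py '[-0.033, -0.021, 0, 0, 0.085, -0.066, -0.042, 0, 0, 0.085, -0.1, -0.062, 0, 0, 0.085, -0.133, -0.083, 0, 0, 0.085, -0.166, -0.104, 0, 0, 0.085]'
python3 drive.py '[-0.033, -0.021, 0, 0, 0.085, -0.066, -0.042, 0, 0, 0.085, -0.1, -0.062, 0, 0, 0.085, -0.133, -0.083, 0, 0, 0.085, -0.166, -0.104, 0, 0, 0.085]'
python3 drive.py '[-0.033, -0.021, 0, 7, 0.085, -0.068, -0.042, 0, 14, 0.085, -0.068, -0.042, 0, 21, 0.085, -0.068, -0.042, 0, 28, 0.085, -0.068, -0.042, 0, 35, 0.085]'
python3 drive.py '[0, 0, 0, 7, 0.085, 0, 0, 0, 14, 0.085, 0, 0, 0, 21, 0.085, 0, 0, 0, 28, 0.085, 0, 0, 0, 35, 0.085]'
python3 drive.py '[0, 0, 0, 7, 0.085, 0, 0, 0, 8.6, 0.085, 0, 0, 0, 8.6, 0.085]'
python3 - <<'E'
from h import *
o=probe_bus.get_obs();print(o["q"],o["ee_pos"],o["tcp_rot"])
i=optics.camera_info("wrist");im=optics.camera("wrist");cv2.imwrite("pics/w1.png",im);np.save("w1.npy",i,allow_pickle=True)
print(project(i,(.578,.038,.162)))
E
```

```text
time: 0.52
ee_pos: [0.2761, 0.3994, 0.2963]
tcp_rot: [-180.0, -0.0, 161.9]
wrist_force: [0.9, 1.1, -0.0]
opening: 0.0848
grasp_force: 0.0
time: 0.93
ee_pos: [0.402, 0.2484, 0.2961]
tcp_rot: [-180.0, -0.0, 161.8]
wrist_force: [-0.0, 0.8, 0.6]
opening: 0.0849
grasp_force: 0.0
time: 1.35
ee_pos: [0.5273, 0.0976, 0.296]
tcp_rot: [-180.0, -0.0, 161.8]
wrist_force: [0.6, 0.4, -0.1]
opening: 0.0847
grasp_force: 0.0
time: 1.77
ee_pos: [0.5783, 0.0374, 0.2952]
tcp_rot: [-179.9, -0.1, 126.3]
wrist_force: [0.3, 0.6, -0.2]
opening: 0.0853
grasp_force: 0.0
time: 2.18
ee_pos: [0.5779, 0.0383, 0.2958]
tcp_rot: [-180.0, 0.0, 91.4]
wrist_force: [0.4, -0.2, 0.2]
opening: 0.085
grasp_force: 0.0
time: 2.43
ee_pos: [0.5779, 0.0384, 0.2959]
tcp_rot: [-180.0, 0.0, 83.1]
wrist_force: [0.2, 0.0, -0.2]
opening: 0.0851
grasp_force: 0.0
[  3.7983  10.2948  20.4302 100.1787  -0.0009 100.6801] [0.5779 0.0384 0.2959] [-179.9577    0.0089   83.1182]
[275.7161 211.7924]
```

View pics/w1.png

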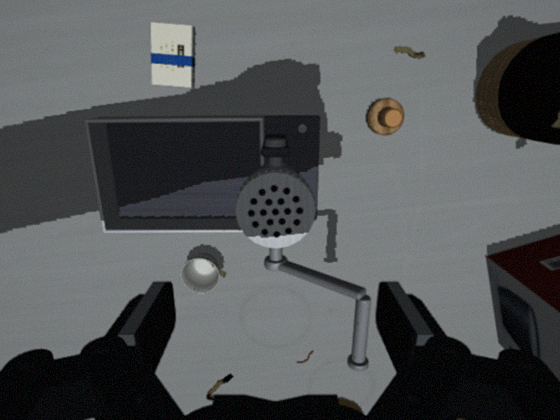

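The wrist view shows the cap's holes centred at about (275,210), the pin from (364,297) to (358,363), the cup at (201,272), the stopper at (388,117) and the labels at (172,55). Next is a second view from a shifted place for heights.

```bash

python3 drive.py '[-0.03, -0.03, 0, 0, 0.085, -0.04, -0.06, 0, 0, 0.085, -0.04, -0.06, 0, 0, 0.085, -0.04, -0.06, 0, 0, 0.085]'
cat >> h.py <<'E'
def holes(im,c,R=45):
    g=cv2.GaussianBlur(im,(3,3),0).max(2); x0,y0=int(c[0]-R),int(c[1]-R); g=g[y0:y0+2*R,x0:x0+2*R]
    m=((cv2.morphologyEx(g,cv2.MORPH_CLOSE,np.ones((13,13)))-g.astype(int))>25).astype("u1")
    n,l,s,ce=cv2.connectedComponentsWithStats(m)
    k=[j for j in range(1,n) if 12<s[j,4]<110 and max(s[j,2:4])<13]
    return ce[k]+[x0,y0]
E
python3 - <<'E'
from h import *
o=probe_bus.get_obs();print(o["ee_pos"],o["tcp_rot"])
i2=optics.camera_info("wrist");im2=optics.camera("wrist");cv2.imwrite("pics/w2.png",im2)
i1=np.load("w1.npy",allow_pickle=True).item();im1=cv2.imread("pics/w1.png")
rs=[]
for i,im in((i1,im1),(i2,im2)):
    h=holes(im,project(i,(.578,.038,.162)));print(len(h),h.mean(0)); (c,r)=cv2.minEnclosingCircle(h.astype("f4"));print(c,r)
    rs.append(ray(i,c))
print(cross(rs))
print([project(i2,p) for p in((.6376,-.0385,.17),(.630,-.103,.17))])
v=im2.copy()
for p in h: cv2.circle(v,tuple(int(a) for a in p),2,(0,0,255),-1)
cv2.imwrite("pics/w2v.png",v)
E
```

```text
time: 2.82
ee_pos: [0.5126, 0.0053, 0.2969]
tcp_rot: [179.9, -0.0, 83.2]
wrist_force: [0.6, 0.3, -0.0]
opening: 0.0851
grasp_force: 0.0
[0.5126 0.0053 0.2969] [179.9437  -0.0086  83.2319]
22 [276.9673 215.2027]
(282.5470275878906, 219.87315368652344) 34.90704345703125
21 [356.6749 157.2803]
(345.2348327636719, 165.4702911376953) 43.834415435791016
(array([0.5784, 0.0195, 0.1155]), [np.float64(0.005365499178980611), np.float64(0.005365499178980536)])
[array([445.3096, 250.3194]), array([433.0923, 323.0021])]
```

View pics/w2v.png

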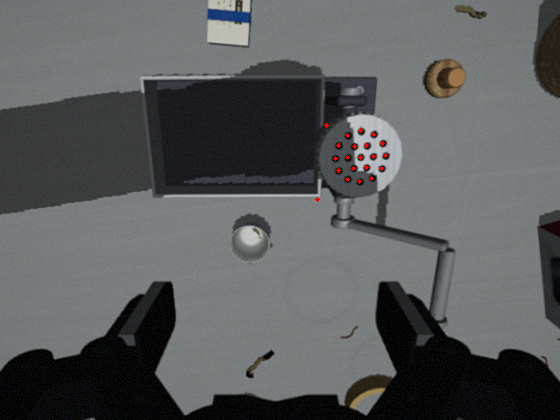

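The second view finds all 19 holes, plus two strays. The pin runs from (447,250) to (440,322). The pan corners are (143,77), (323,76), (320,194) and (155,195).

```bash

cat >> h.py <<'E'
def capc(im,c,R=45):
    h=holes(im,c,R); h=h[np.linalg.norm(h-np.median(h,0),axis=1)<30]; return len(h),h.mean(0)
E
python3 - <<'E'
from h import *
i2=optics.camera_info("wrist");i1=np.load("w1.npy",allow_pickle=True).item()
a=capc(cv2.imread("pics/w1.png"),(276,211));b=capc(cv2.imread("pics/w2.png"),(360,157));print(a,b)
C,e=cross([ray(i1,a[1]),ray(i2,b[1])]);print("cap",C,e,plane(i1,a[1],.162),plane(i2,b[1],.162))
p=[cross([ray(i1,u),ray(i2,v)]) for u,v in(((364,297),(447,250)),((358,363),(440,322)))];print("pin",p)
d=p[0][0]-p[1][0];print("yaw",np.degrees(np.arctan2(-d[0],d[1])))
P=np.array([plane(i2,q,.046) for q in((143,77),(323,76),(320,194),(155,195))]);print(P)
for u,v in((0,1),(3,2)): d=P[v]-P[u];print(np.degrees(np.arctan2(d[1],d[0])))
for u,v in((0,3),(1,2)): d=P[u]-P[v];print(np.degrees(np.arctan2(-d[0],d[1])))
print(dtool((C[0],C[1],.162)))
E
```

```text
(19, array([275.0229, 211.3905])) (19, array([360.341, 156.744]))
cap [0.5777 0.04   0.1672] [np.float64(2.61722571270683e-05), np.float64(2.6172257127066176e-05)] [0.5775 0.0384 0.162 ] [0.5789 0.039  0.162 ]
pin [(array([ 0.6387, -0.0369,  0.1719]), [np.float64(0.00013994386642692902), np.float64(0.00013994386642691143)]), (array([ 0.6295, -0.0905,  0.1838]), [np.float64(0.0009674879031397563), np.float64(0.0009674879031398169)])]
yaw -9.743606682655708
[[ 0.3972  0.1207  0.046 ]
 [ 0.5719  0.1005  0.046 ]
 [ 0.5595 -0.0179  0.046 ]
 [ 0.3825  0.0021  0.046 ]]
-6.585649187989505
-6.438235237858084
-7.030219024718595
-5.9695536717406235
[0.0417 0.0596 0.1348]
```

```bash

python3 drive.py '[0.02, 0.03, 0, 0, 0.085, 0.0415, 0.0595, 0, 0, 0.085, 0.0415, 0.0595, 0.03, 0, 0.085, 0.0415, 0.0595, 0.06, 0, 0.085, 0.0415, 0.0595, 0.08, 0, 0.085]' 25
python3 drive.py '[0, 0, 0.03, 0, 0.085, 0, 0, 0.06, 0, 0.085, 0, 0, 0.061, 0, 0.085, 0, 0, 0.061, 0, 0.085]'
python3 drive.py '[0, 0, 0, 0, 0.055, 0, 0, 0, 0, 0.055, 0, 0, 0, 0, 0.055, 0, 0, 0, 0, 0.055, 0, 0, 0, 0, 0.055]' 25
```

```text
time: 3.28
ee_pos: [0.5788, 0.0407, 0.2125]
tcp_rot: [-179.8, 0.0, 83.3]
wrist_force: [-1.0, -0.5, -0.2]
opening: 0.0852
grasp_force: 0.0
time: 3.62
ee_pos: [0.5773, 0.0402, 0.1539]
tcp_rot: [-179.8, 0.0, 83.2]
wrist_force: [0.7, 0.4, 1.1]
opening: 0.0851
grasp_force: 0.0
time: 4.03
ee_pos: [0.5787, 0.04, 0.1577]
tcp_rot: [179.8, -0.1, 83.2]
wrist_force: [0.8, 0.3, 6.4]
opening: 0.0595
grasp_force: 26.2
```

```bash

python3 drive.py '[0, 0, -0.001, 0, 0.055, 0, 0, -0.001, 0, 0.055]'
python3 - <<'E'
from h import *
for _ in range(3):
    optics.camera("top");o=probe_bus.get_obs();print(o["ee_pos"],o["wrist_force"],o["torque"],o["opening"],o["grasp_force"])
E
```

```text
time: 4.2
ee_pos: [0.5782, 0.0399, 0.1577]
tcp_rot: [179.9, -0.0, 83.2]
wrist_force: [0.3, 0.9, 7.9]
opening: 0.0595
grasp_force: 27.5
[0.5782 0.0399 0.1577] [-0.5705  1.4332  6.8436] [ 0.1114  0.1214 -0.0193] 0.059518768284948356 27.426870073832106
[0.5782 0.0399 0.1577] [0.9429 0.9208 7.1165] [ 0.0259  0.0518 -0.0698] 0.05926779065703349 27.423851139319595
[0.5782 0.0399 0.1577] [0.7928 0.4361 7.3008] [0.0546 0.0632 0.0018] 0.05915023168450933 27.424087398976553
```

```bash

python3 drive.py '[0, 0, -0.001, 0, 0.055, 0, 0, -0.001, 0, 0.055, 0, 0, -0.001, 0, 0.055]' 30
python3 drive.py '[0, 0, -0.001, 0, 0.055, 0, 0, -0.001, 0, 0.055, 0, 0, -0.001, 0, 0.055]'
```

```text
time: 4.6
ee_pos: [0.5777, 0.0399, 0.1578]
tcp_rot: [180.0, -0.0, 83.2]
wrist_force: [-0.6, -0.2, 4.6]
opening: 0.0592
grasp_force: 32.7
time: 4.85
ee_pos: [0.5774, 0.0399, 0.1579]
tcp_rot: [-180.0, 0.0, 83.2]
wrist_force: [0.2, -0.3, -0.5]
opening: 0.0592
grasp_force: 32.3
```

```bash

python3 drive.py '[0, 0, 0, -5, 0.055, 0, 0, 0, -10, 0.055, 0, 0, 0, -15, 0.055, 0, 0, 0, -20, 0.055, 0, 0, 0, -25, 0.055]'
python3 drive.py '[0, 0, 0, -5, 0.055, 0, 0, 0, -10, 0.055, 0, 0, 0, -15, 0.055, 0, 0, 0, -20, 0.055, 0, 0, 0, -25, 0.055]'
python3 drive.py '[0, 0, 0, -5, 0.055, 0, 0, 0, -8, 0.055, 0, 0, 0, -8, 0.055, 0, 0, 0, -8, 0.055]'
python3 - <<'E'
from h import *
o=probe_bus.get_obs();print(o["wrist_force"],o["torque"])
im=optics.camera("wrist");cv2.imwrite("pics/w3.png",im)
E
```

```text
time: 5.27
ee_pos: [0.5774, 0.0399, 0.1579]
tcp_rot: [-180.0, -0.0, 108.4]
wrist_force: [-0.7, -0.5, -0.8]
opening: 0.0595
grasp_force: 32.3
time: 5.68
ee_pos: [0.5772, 0.0399, 0.1579]
tcp_rot: [-179.9, -0.1, 133.4]
wrist_force: [-2.1, -0.1, 1.1]
opening: 0.0592
grasp_force: 32.4
time: 6.02
ee_pos: [0.5771, 0.0397, 0.1578]
tcp_rot: [-179.9, -0.0, 141.1]
wrist_force: [-3.0, -1.5, 0.1]
opening: 0.059
grasp_force: 32.4
[-2.9977 -1.4932  0.0621] [-0.2662  0.6454 -0.0293]
```

View pics/w3.png

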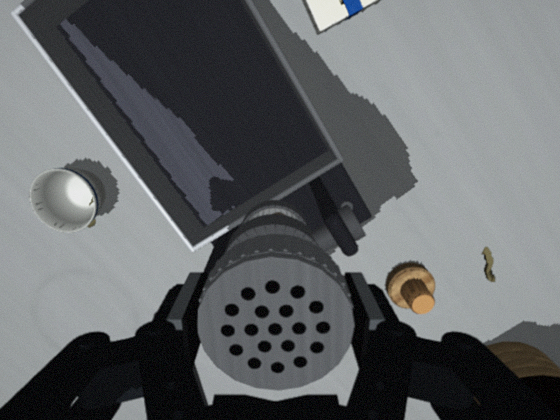

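The wrist view shows the cap between the fingers, with its holes centred at about (275,328), turned about 58°. I'll lift it gently.

```bash

python3 drive.py '[0, 0, -0.004, 0, 0.055, 0, 0, -0.008, 0, 0.055, 0, 0, -0.008, 0, 0.055]'
```

```text
time: 6.32
ee_pos: [0.5772, 0.0396, 0.1668]
tcp_rot: [-179.9, -0.0, 141.1]
wrist_force: [-5.8, -2.4, 0.8]
opening: 0.0595
grasp_force: 33.5
```

```bash

python3 drive.py '[0, 0, -0.015, 0, 0.055, 0, 0, -0.03, 0, 0.055, 0, 0, -0.045, 0, 0.055, 0, 0, -0.05, 0, 0.055, 0, 0, -0.05, 0, 0.055]'
python3 - <<'E'
from h import *
cv2.imwrite("pics/w4.png",optics.camera("wrist"))
t=optics.camera("top");s=optics.camera("scene")
a=cv2.resize(t[150:280,190:310],None,fx=3.3,fy=3.3);b=cv2.resize(s[120:250,210:330],None,fx=3.3,fy=3.3)
cv2.imwrite("pics/c4.png",np.hstack([a,b]))
E
```

```text
time: 6.73
ee_pos: [0.5785, 0.04, 0.2182]
tcp_rot: [179.9, 0.1, 141.2]
wrist_force: [0.1, 0.1, -0.8]
opening: 0.0592
grasp_force: 33.4
```

View pics/c4.png

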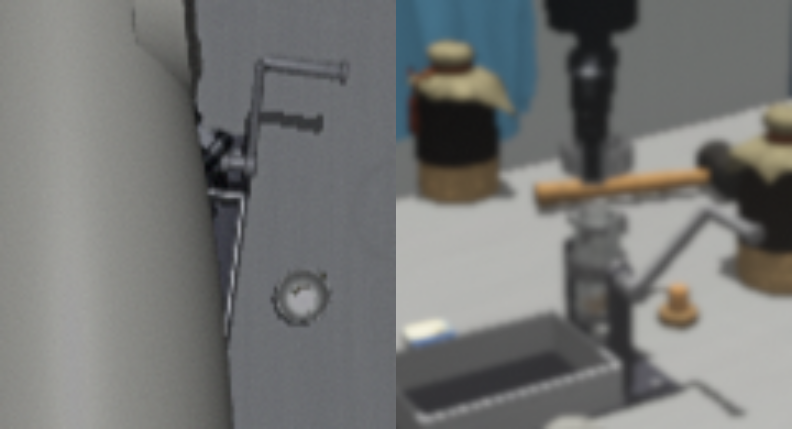

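The scene crop shows the cap in the fingers at (597,158), clear of the shaker's open rim at (600,215). I'll take it to the bare spot.

```bash

python3 drive.py '[0.015, 0.031, 0, 0, 0.055, 0.03, 0.062, 0, 0, 0.055, 0.045, 0.093, 0, 0, 0.055, 0.061, 0.126, 0, 0, 0.055, 0.061, 0.126, 0.02, 0, 0.055]'
python3 drive.py '[0, 0, 0.035, 0, 0.055, 0, 0, 0.07, 0, 0.055, 0, 0, 0.105, 0, 0.055, 0, 0, 0.13, 0, 0.055, 0, 0, 0.14, 0, 0.055]'
python3 drive.py '[0, 0, 0, 0, 0.055, 0, 0, 0, 0, 0.055]'
```

```text
time: 7.3
ee_pos: [0.6106, 0.1819, 0.1978]
tcp_rot: [179.7, 0.1, 141.4]
wrist_force: [2.0, 0.6, 0.5]
opening: 0.0595
grasp_force: 33.4
time: 7.72
ee_pos: [0.6064, 0.1756, 0.0505]
tcp_rot: [-179.7, -0.2, 141.2]
wrist_force: [0.0, 0.1, 0.3]
opening: 0.0593
grasp_force: 33.4
time: 7.88
ee_pos: [0.6091, 0.1763, 0.0567]
tcp_rot: [-180.0, -0.0, 141.2]
wrist_force: [0.4, -0.6, 0.0]
opening: 0.0591
grasp_force: 33.4
```

```bash

python3 drive.py '[0, 0, 0.015, 0, 0.055, 0, 0, 0.028, 0, 0.055, 0, 0, 0.033, 0, 0.055, 0, 0, 0.033, 0, 0.055, 0, 0, 0.033, 0, 0.055]'
python3 drive.py '[0, 0, 0.002, 0, 0.055, 0, 0, 0.004, 0, 0.055, 0, 0, 0.004, 0, 0.055, 0, 0, 0.004, 0, 0.055]'
```

```text
time: 8.3
ee_pos: [0.6092, 0.1763, 0.0238]
tcp_rot: [180.0, 0.0, 141.2]
wrist_force: [0.9, 0.1, -0.4]
opening: 0.0591
grasp_force: 33.4
time: 8.63
ee_pos: [0.6096, 0.1764, 0.0202]
tcp_rot: [179.9, 0.1, 141.2]
wrist_force: [0.4, -0.0, 3.9]
opening: 0.0593
grasp_force: 36.2
```

```bash

python3 drive.py '[0, 0, 0, 0, 0.07, 0, 0, 0, 0, 0.085, 0, 0, 0, 0, 0.085, 0, 0, 0, 0, 0.085]'
python3 drive.py '[0, 0, -0.01, 0, 0.085, 0, 0, -0.04, 0, 0.085, 0, 0, -0.08, 0, 0.085, 0, 0, -0.12, 0, 0.085, 0, 0, -0.16, 0, 0.085]'
python3 drive.py '[0, 0, -0.04, 7, 0.085, 0, 0, -0.07, 14, 0.085, 0, 0, -0.07, 21, 0.085, 0, 0, -0.07, 28, 0.085, 0, 0, -0.07, 35, 0.085]'
python3 drive.py '[0, 0, 0, 7, 0.085, 0, 0, 0, 14, 0.085, 0, 0, 0, 21, 0.085, 0, 0, 0, 23, 0.085, 0, 0, 0, 23, 0.085]'
python3 - <<'E'
from h import *
o=probe_bus.get_obs();print(o["q"],o["ee_pos"],o["tcp_rot"])
i=optics.camera_info("wrist");im=optics.camera("wrist");cv2.imwrite("pics/w5.png",im)
print(project(i,(.609,.176,.022)),project(i,(.578,.0388,.157)))
n,c=capc(im,project(i,(.609,.176,.022)));print(n,c,plane(i,c,.022))
print("pin mid",dtool((.634,-.067,.170)))
E
```

```text
time: 8.97
ee_pos: [0.6089, 0.1763, 0.0191]
tcp_rot: [-180.0, -0.0, 141.2]
wrist_force: [-0.5, 0.4, 0.4]
opening: 0.0851
grasp_force: 0.0
time: 9.38
ee_pos: [0.6085, 0.1762, 0.1818]
tcp_rot: [180.0, 0.0, 141.2]
wrist_force: [1.2, 0.2, -0.1]
opening: 0.085
grasp_force: 0.0
time: 9.8
ee_pos: [0.6091, 0.1763, 0.2509]
tcp_rot: [179.9, -0.0, 105.8]
wrist_force: [0.4, 0.3, 0.3]
opening: 0.0851
grasp_force: 0.0
time: 10.22
ee_pos: [0.6089, 0.1763, 0.25]
tcp_rot: [180.0, -0.0, 83.1]
wrist_force: [-0.3, 0.8, -0.2]
opening: 0.0851
grasp_force: 0.0
[ 16.1433  16.8717  23.1129  96.2158  -0.0003 113.0475] [0.6089 0.1763 0.25  ] [179.9765  -0.0097  83.0957]
[275.3318 182.7714] [256.8426 401.3887]
18 [275.7425 182.3301] [0.6095 0.1764 0.022 ]
pin mid [-0.2387  0.0534  0.0799]
```

View pics/w5.png

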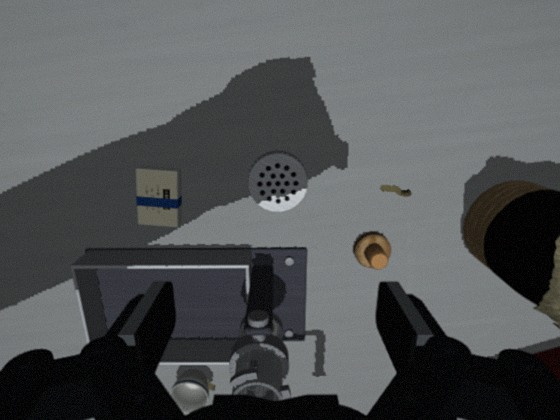

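The cap stands flat on the table with its holes up at about (276,182), which is (0.6095, 0.1764). The labels and stopper are untouched. Next I go to the crank pin.

```bash

python3 drive.py '[-0.04, 0.01, 0, 0, 0.06, -0.08, 0.02, 0, 0, 0.06, -0.12, 0.03, 0, 0, 0.06, -0.16, 0.04, 0, 0, 0.06, -0.19, 0.0545, 0, 0, 0.06]'
python3 drive.py '[-0.03, 0, 0, 0, 0.06, -0.049, 0, 0, 0, 0.06, -0.049, 0, 0, 0, 0.06]'
python3 - <<'E'
from h import *
o=probe_bus.get_obs();print(o["ee_pos"],o["tcp_rot"],dtool((.635,-.067,.176)))
i=optics.camera_info("wrist");im=optics.camera("wrist")
for p in((.6387,-.0369,.17),(.635,-.067,.17),(.631,-.098,.17)): cv2.circle(im,tuple(int(a) for a in project(i,p)),2,(0,0,255),-1)
cv2.imwrite("pics/w6.png",im)
E
```

```text
time: 10.68
ee_pos: [0.64, -0.0216, 0.2503]
tcp_rot: [180.0, 0.0, 83.3]
wrist_force: [-0.0, -0.7, -0.3]
opening: 0.0603
grasp_force: 0.0
time: 10.93
ee_pos: [0.6343, -0.0712, 0.2495]
tcp_rot: [-180.0, 0.0, 83.1]
wrist_force: [0.3, 0.4, -0.9]
opening: 0.0602
grasp_force: 0.0
[ 0.6343 -0.0712  0.2495] [-179.993     0.0482   83.0858] [0.0043 0.0002 0.0735]
```

View pics/w6.png

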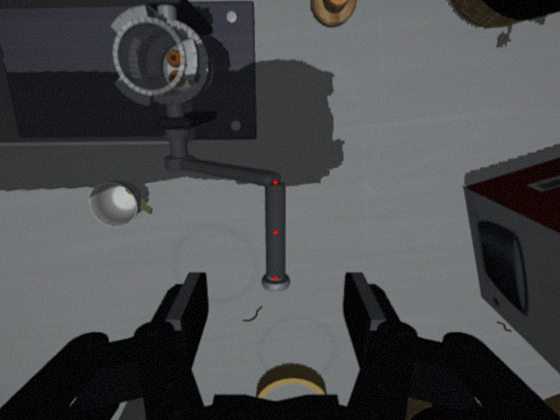

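The wrist view shows the open shaker with beads at (160,62). My projected points lie on the pin, from (276,183) to (276,280). I'll descend and pinch.

```bash

python3 drive.py '[0.004, 0, 0.03, 0, 0.06, 0.004, 0, 0.06, 0, 0.06, 0.004, 0, 0.0735, 0, 0.06, 0.004, 0, 0.0735, 0, 0.06]' 20
python3 drive.py '[0, 0, 0, 0, 0.03, 0, 0, 0, 0, 0.008, 0, 0, 0, 0, 0.008, 0, 0, 0, 0, 0.008, 0, 0, 0, 0, 0.008]' 20
python3 drive.py '[0, 0, 0, 0, 0.008, 0, 0, 0, 0, 0.008]'
```

```text
time: 11.32
ee_pos: [0.6339, -0.0621, 0.172]
tcp_rot: [-179.7, -0.0, 83.3]
wrist_force: [-0.8, 0.3, -1.0]
opening: 0.0601
grasp_force: 0.0
time: 11.73
ee_pos: [0.6353, -0.0632, 0.1775]
tcp_rot: [179.9, -0.0, 83.2]
wrist_force: [-4.7, 1.6, 5.9]
opening: 0.0112
grasp_force: 20.8
time: 11.9
ee_pos: [0.6352, -0.0633, 0.1774]
tcp_rot: [179.9, -0.0, 83.2]
wrist_force: [-3.9, 1.3, 6.8]
opening: 0.0114
grasp_force: 20.9
```

```bash

python3 drive.py '[0, -0.0042, -0.0047, 0, 0.008, 0, -0.0087, -0.009, 0, 0.008, 0, -0.0135, -0.0131, 0, 0.008, 0, -0.0186, -0.0168, 0, 0.008, 0, -0.0239, -0.0201, 0, 0.008]'
```

```text
time: 12.32
ee_pos: [0.6133, -0.0608, 0.198]
tcp_rot: [179.6, -0.0, 83.2]
wrist_force: [8.6, -0.5, 2.7]
opening: 0.0113
grasp_force: 20.2
```

```bash

python3 drive.py '[0, -0.007, -0.0036, 0, 0.008, 0, -0.0142, -0.0066, 0, 0.008, 0, -0.0217, -0.009, 0, 0.008, 0, -0.0294, -0.0107, 0, 0.008, 0, -0.0372, -0.0117, 0, 0.008]'
python3 drive.py '[0, -0.0078, -0.0003, 0, 0.008, 0, -0.0157, 0, 0, 0.008, 0, -0.0235, 0.001, 0, 0.008, 0, -0.0311, 0.0027, 0, 0.008, 0, -0.0386, 0.0051, 0, 0.008]'
python3 drive.py '[0, -0.0073, 0.003, 0, 0.008, 0, -0.0142, 0.0066, 0, 0.008, 0, -0.0208, 0.0108, 0, 0.008, 0, -0.0271, 0.0156, 0, 0.008, 0, -0.0329, 0.0209, 0, 0.008]'
python3 drive.py '[0, -0.0043, 0.0046, 0, 0.008, 0, -0.0082, 0.0095, 0, 0.008, 0, -0.0118, 0.0146, 0, 0.008, 0, -0.0151, 0.02, 0, 0.008, 0, -0.0179, 0.0256, 0, 0.008]'
python3 drive.py '[0, 0, 0, 0, 0.008, 0, 0, 0, 0, 0.008, 0, 0, 0, 0, 0.008]'
```

```text
time: 12.73
ee_pos: [0.5762, -0.0565, 0.2103]
tcp_rot: [179.6, -0.0, 83.2]
wrist_force: [5.7, 0.5, 2.6]
opening: 0.0117
grasp_force: 20.3
time: 13.15
ee_pos: [0.5366, -0.0518, 0.2037]
tcp_rot: [179.8, 0.0, 83.2]
wrist_force: [4.4, -0.9, 4.8]
opening: 0.0112
grasp_force: 21.3
time: 13.57
ee_pos: [0.5029, -0.0477, 0.181]
tcp_rot: [-180.0, 0.0, 83.2]
wrist_force: [4.1, -0.9, 3.7]
opening: 0.0115
grasp_force: 21.6
time: 13.98
ee_pos: [0.4856, -0.0456, 0.1555]
tcp_rot: [180.0, 0.0, 83.2]
wrist_force: [3.4, -0.9, 4.4]
opening: 0.011
grasp_force: 21.7
time: 14.23
ee_pos: [0.4853, -0.0456, 0.1552]
tcp_rot: [-179.9, 0.0, 83.2]
wrist_force: [2.0, -1.3, -3.2]
opening: 0.0114
grasp_force: 21.1
```

```bash

python3 drive.py '[0, 0, 0, 0, 0.03, 0, 0, 0, 0, 0.05, 0, 0, 0, 0, 0.05, 0, 0, 0, 0, 0.05]'
python3 drive.py '[0, 0, -0.02, 0, 0.05, 0, 0, -0.06, 0, 0.05, 0, 0, -0.1, 0, 0.05, 0, 0, -0.14, 0, 0.05, 0, 0, -0.14, 0, 0.05]'
python3 drive.py '[0, 0, 0, 0, 0.05, 0, 0, 0, 0, 0.05]'
python3 - <<'E'
from h import *
w=optics.camera("wrist")[:, :];s=optics.camera("scene")
b=cv2.resize(s[150:270,180:340],(240,180))
cv2.imwrite("pics/c7.png",np.hstack([w,cv2.copyMakeBorder(b,0,240,0,0,0)]))
E
```

```text
time: 14.57
ee_pos: [0.4857, -0.0456, 0.1561]
tcp_rot: [-180.0, -0.0, 83.2]
wrist_force: [-0.4, 0.2, -0.8]
opening: 0.0499
grasp_force: 0.0
time: 14.98
ee_pos: [0.4869, -0.0457, 0.3039]
tcp_rot: [179.4, -0.0, 83.2]
wrist_force: [1.4, 0.4, 1.0]
opening: 0.0504
grasp_force: 0.0
time: 15.15
ee_pos: [0.4859, -0.0456, 0.2957]
tcp_rot: [-180.0, -0.0, 83.2]
wrist_force: [0.1, 0.5, -0.6]
opening: 0.0501
grasp_force: 0.0
```

View pics/c7.png

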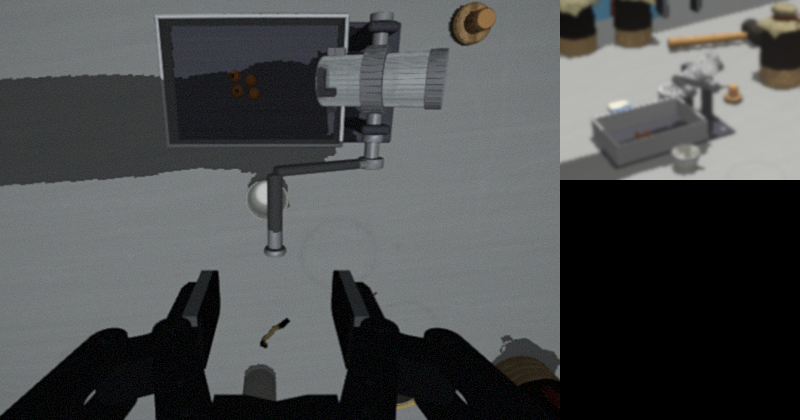

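Four beads lie in the pan around (245,84). The shaker is tipped over, with its mouth at (325,80), the cup is undisturbed at (267,198), and the gripper is clear of everything.

```bash
python3 -c "
from workcell import bot, optics, probe_bus
print(bot.job_done())"
```

```text
the job is handed in; nothing more can be done
None
```

The cap is off and standing holes-up on the bare spot, the shaker is left tipped over, all four beads are in the pan, the bystanders were left alone, and the job was handed in at about 15 s of the 56 s allowed; the hand-in returned no verdict.

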